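Load-test a compressor valve spring and sort it

ROBOT

A 7-joint arm with a two-finger parallel gripper is mounted at the origin on the work surface. World frame = base frame: x ahead of the robot, y to its left, z up, the work surface at z = 0. Lengths are in mm, angles in degrees, forces in N, time in s.
With the tool pointing down it reaches from about 425 to 875 mm from the base axis. Payload 4.7 kg.
Tool frame: the origin (TCP) lies at the very end of the fingers, on their centre line; the grasp point (between the pads) lies 19 mm behind it (pinch_z is the z of the grasp point in the tool frame, in mm); z points along the fingers, y is the line along which they close (so a half turn about z gives the same grasp; the last joint's range is limited). The gripper opens to 85 mm and grips with 20 to 120 N. Pads are 22 mm wide; open, the fingers measure 114 mm over their backs; the gripper's body (76 mm by 85 mm) begins 54 mm behind the grasp point. The pads swing forward as they close: fully open they stand 13 mm farther back than shut.
Start: joints at [-69.494, 18.392, -4.016, 83.108, 1.295, 78.541, -3.26], TCP at [219.121, 611.973, 231.349] pointing down, gripper open.
Joint ranges: [-163.93, 163.93], [-17.29, 119.83], [-79.2, 71.16], [3.27, 140.29], [-89.18, 269.18], [5.43, 117.66], [-154.24, 154.24]. Speed limits (degrees/s): [147.25, 147.25, 180, 180, 180, 180, 180].

INTERFACE

Orientations are given as [roll, pitch, yaw] about the fixed x, y, z axes, in that order (R = Rz(yaw) Ry(pitch) Rx(roll)).
In Python, from bench import observe, grab_frame, camera_params, finish_job, pinch_z gives the robot as it stands.
- The arm moves only by the shell command python3 -m pendant 'ROWS' [FORCE]. ROWS is JSON, a list that holds one entry, the list of rows, each a list of 5 numbers: the finger opening in cm, from 0 to 8.54, then the shift along the tool's x, y, z in cm, then the turn about the tool's z in degrees. A call has 1 to 5 rows; each row shifts and turns the commanded pose from where the row before left it, along the tool's axes as they then stand; what a row does not reach is not made up. A row lasts 1/10 s, in which the tool goes at most 50 mm and 8.59 degrees, less where a joint would pass 70% of its speed; a pose out of reach is approached as far as the arm can. A call with a gripper value outside its range is refused whole. The fingers move at their own pace and stop on an object; FORCE is the grip in N (left out, the last holds). Time passes only in rows, so rows that do not move let the fingers close. It gives the time, the measured TCP pose, the force, the opening and the grip force at its end, in the units of the state.
- observe(): the state, without advancing time (a new reading comes with each control period).
- grab_frame(name): name is "scene" or "side" or "wrist"; returns (picture, depth): 420x560x3 uint8, red, green, blue; 420x560 float32, mm along the optical axis (not along the pixel's ray), 0 where there is no reading.
- camera_params(name): a dict with "intrinsics" (3x3 intrinsics, pixels), "T" (4x4, takes a point from camera to world coordinates); the wrist camera has in their place "T_tool_cam" (4x4, takes a point from camera to tool coordinates, whose origin is the TCP and whose axes are the flange's). Camera axes: x right, y down, z forward; pixel columns grow to the right and rows downward; lengths in mm; the calibration is good to about 2 mm. A picture is of the moment at which its call begins: read the wrist's pose just before it. camera_params takes no time and is no camera call.
- finish_job(): hands the job in; it is judged then, once.
The state is a dict: "time": time; "joint_positions": joint angles; "joint_velocities": joint speeds; "joint_efforts": joint torques, N m; "eef_pos": TCP position; "tcp_rot": TCP orientation; "contact_force": force on the tool from outside, world axes, zero at the start; "ft_torque": the same for the moment, N m; "finger_gap": finger opening in mm; "grasp_force": force on a finger pad.
Only numpy, scipy, OpenCV 4.12 (cv2) and the standard library are available. Lean on these libraries where they do the work, as an engineer would, in place of code of your own. Each camera call takes 0.05 s, during which the arm holds its last target. There are 200 camera calls.

TASK

Test the valve spring standing on the spring tester: swing the press arm over it as far as its stop, press the plunger down until the load is 12 newtons (the green line on the dial) and hold it there steadily for at least a second, never letting the load pass the red line. At that load see whether the red pointer stands above the red reference mark, which means a sound spring, or has sunk below it, which means a weak one; then put the tested spring into the green tray if it is sound or the red tray if it is weak. Leave everything else where it is, the spare spring in the valve head included.

Things in the scene. Friction and masses are not known exactly. Their poses are not given: they have to be found in the camera images.
- tester: blue bench spring tester, bolted down: base 280 x 170 x 40 mm, round load dial (95 mm) on the base towards the robot, steel round seat, column at the far end, graduated aluminium scale post (24 mm wide, up to 125 mm above the table) beside the seat. Origin on the table straight below the seat's axis; x runs from the seat to the column, y from the seat to the scale post, z up. The post's near edge is 52 mm from the seat's axis in +y
- seat_centre (a point): centre of the seat's floor, 52 mm above the table; the spring under test stands here inside a rim 35 mm across and 4 mm high. The seat sinks 0.33 mm per newton of load
- pivot (a point): a point on the vertical axis of the column (26 mm diameter, top 192 mm above the table), 120 mm from the seat's axis, at the height of the middle of the press arm. The arm is a 22 mm wide bar, 158 to 178 mm above the table, with a hub of 48 mm at the column and a guide bush of 32 mm (148 to 188 mm high) round the plunger
- swing_arm (a joint): angle of the press arm about the column, rad: 0 = plunger over the seat, against its stop; positive = swung aside, counter-clockwise seen from above, so that the plunger goes to the tester's -y side (up to 1.5). Stays where it is left (friction 0.2 N m, about 2 N at the knob)
- plunger: steel plunger in the end of the press arm, 120 mm from the column axis, sliding straight down up to 50 mm; a return spring lifts it. Origin at the centre of the underside of its foot (34 mm disc), 120 mm above the table at rest, 8 mm above the free spring. A red pointer at the level of the underside reaches to the scale post. Moving the knob without a test spring takes about 1.5 N to start and 0.06 N more for every mm; all force beyond that is the load on the spring
- knob (a point): middle of the black round knob on top of the plunger, 32 mm diameter, 32 mm high, slightly tapered to a flat top 15 mm above this point; 255 mm above the table at rest (135 mm above the plunger's origin), so that 50 mm are free between its underside and the guide bush. The knob is round: a grasp may turn about it while the arm swings
- load_needle (a joint): red needle of the load dial, rad, clockwise: 0.2 rad per newton of load on the seat, 0 with only the spring's own weight (so 2.4 = 12 N, the green line; 3.4 = 17 N, the red line)
- mark (a point): red reference mark on the scale post, at its edge towards the seat; 83.6 mm above the table. Compare its height with that of the pointer (the plunger's origin)
- spring_a: steel compression spring, 30 mm outside diameter, 60 mm free length, solid (coil-bound) at 24 mm, about 40 g, rate somewhere between 0.35 and 0.8 N per mm; origin at the centre of its lower end, z along its axis, up at the start. It stands either on the tester's seat (the one to test) or in the valve head (the spare). Whether it is sound or weak shows only under load
- spring_b: steel compression spring, 30 mm outside diameter, 60 mm free length, solid (coil-bound) at 24 mm, about 40 g, rate somewhere between 0.35 and 0.8 N per mm; origin at the centre of its lower end, z along its axis, up at the start. It stands either on the tester's seat (the one to test) or in the valve head (the spare). Whether it is sound or weak shows only under load
- valve_head: aluminium compressor valve head lying on the bench, 100 x 100 x 44 mm with a seat whose floor is 52 mm above the table, in which the spare spring stands; origin on its underside
- tray_good: green open tray, 170 x 170 mm, 45 mm high, walls and floor 4 to 5 mm, fixed; origin at the centre of its underside
- tray_scrap: red open tray, 170 x 170 mm, 45 mm high, walls and floor 4 to 5 mm, fixed; origin at the centre of its underside
- oil_bottle: yellow oil bottle, 54 mm diameter, 130 mm high; origin at the centre of its underside
- regulator: steel diving regulator first stage with a brass inlet, 50 mm diameter, 58 mm high; origin at the centre of its underside
- wrench: steel open-ended wrench, 160 mm long, lying flat along its x axis
Not all that is in view belongs to the job. Leave any black or pink look-alike of the spring_a alone.

How it is judged (in metres and radians):
On the way, in this order (a step that is already met when the one before it is completed fails the run):
1. the press arm is swung over the spring, within 0.05 rad of its stop (value of joint swing_arm below 0.05 rad), for 0.1 s.
2. the spring on the seat is held by the plunger at 12 N, give or take 1.5 N, for 1 s (value of joint swing_arm below 0.06 rad and ((contact force between plunger and spring_a between 10.5 and 13.5 N and horizontal distance between spring_a and seat_centre below 0.005 m) or (contact force between plunger and spring_b between 10.5 and 13.5 N and horizontal distance between spring_b and seat_centre below 0.005 m))), for 1 s.
At the end, for the whole second after the job is handed in: The tested spring is released and at rest in the right tray, its lower end within 75 mm of the tray's middle along both sides: green if at 12 N the pointer stayed above the mark (spring_a), red if it sank below (spring_b); the spare spring has moved less than 10 mm (((x of spring_a in the frame of tray_good between -0.075 and 0.075 m and y of spring_a in the frame of tray_good between -0.075 and 0.075 m and z of spring_a in the frame of tray_good below 0.04 m and linear speed of spring_a below 0.02 m/s and contact force between spring_a and the fingers below 0.2 N and distance of spring_b from where it was at the start of the episode below 0.01 m) or (x of spring_b in the frame of tray_scrap between -0.075 and 0.075 m and y of spring_b in the frame of tray_scrap between -0.075 and 0.075 m and z of spring_b in the frame of tray_scrap below 0.04 m and linear speed of spring_b below 0.02 m/s and contact force between spring_b and the fingers below 0.2 N and distance of spring_a from where it was at the start of the episode below 0.01 m))); the robot touches nothing.
It fails at once if the plunger loads a spring beyond the red line, 17 N (contact force between plunger and spring_a above 17 N or contact force between plunger and spring_b above 17 N).
It fails at once if the oil bottle, the regulator or the wrench is moved by more than 30 mm (distance of any of oil_bottle, regulator, wrench from where it was at the start of the episode above 0.03 m).
It also fails if it takes over 64 s, if anything falls off the work surface, if the arm or the gripper's body presses on something with over 40 N, if the wrist force passes 120 N, or if a joint passes its speed limit or range.

## Working session

There is one attempt and no reset: what is moved stays moved. The work goes in short steps, Python scripts to look and compute and a shell command to move; the robot and the scene stay as the last step left them, time stands still between calls to the robot, and variables do not carry over. Pictures are saved under pics/ and viewed, at most 10 in all, crops included, and the job is handed in when it is done.

```bash
mkdir -p pics; ls
python3 - <<'E'
from bench import *
import cv2,numpy as np
print(observe(),pinch_z)
for n in("scene","side"):
    p,d=grab_frame(n); np.savez(f"pics/{n}0.npz",p=p,d=d); cv2.imwrite(f"pics/{n}0.png",p[:,:,::-1]); c=camera_params(n); print(n,c)
E
```

```text
pics
{'time': 0.0, 'joint_positions': array([-69.49374737,  18.43884972,  -4.01541778,  83.17552524,
         1.2938896 ,  78.54022894,  -3.25907471]), 'joint_velocities': array([-0.00327466,  0.07102234,  0.00752708, -0.10957868, -0.03589825,
       -0.07111124, -0.09440278]), 'joint_efforts': array([-8.69883788e-04, -4.93594694e+01, -3.83047024e-01, -3.14330399e+01,
        1.29349643e-02,  1.13022342e-02,  4.93161053e-06]), 'eef_pos': array([218.95474913, 611.43890264, 230.22039139]), 'tcp_rot': array([-1.79890577e+02,  4.71523791e-03,  1.60304111e+02]), 'contact_force': array([0.34120771, 0.30699544, 0.99455405]), 'ft_torque': array([-0.01174605,  0.02085623,  0.04581877]), 'grasp_force': 0.0, 'finger_gap': 85.42787256413348} -18.700000000000003
scene {'intrinsics': array([[466.42813883,   0.        , 286.17332689],
       [  0.        , 466.42813883, 213.98754374],
       [  0.        ,   0.        ,   1.        ]]), 'T': array([[-2.75438368e-01,  5.54433816e-01, -7.85325951e-01,
         1.50269416e+03],
       [ 9.61013993e-01,  1.79374862e-01, -2.10420446e-01,
         2.14669887e+02],
       [ 2.42035229e-02, -8.12667092e-01, -5.82225375e-01,
         8.34002786e+02],
       [ 0.00000000e+00,  0.00000000e+00,  0.00000000e+00,
         1.00000000e+00]])}
side {'intrinsics': array([[525.90714282,   0.        , 286.01332902],
       [  0.        , 525.90714282, 210.73500269],
       [  0.        ,   0.        ,   1.        ]]), 'T': array([[ 7.79207795e-01, -4.29140140e-01,  4.56808443e-01,
        -9.80896455e+01],
       [-6.26638996e-01, -5.48060802e-01,  5.54033326e-01,
        -9.20204362e+02],
       [ 1.26008628e-02, -7.17961070e-01, -6.95969195e-01,
         1.26500842e+03],
       [ 0.00000000e+00,  0.00000000e+00,  0.00000000e+00,
         1.00000000e+00]])}
```

View pics/scene0.png

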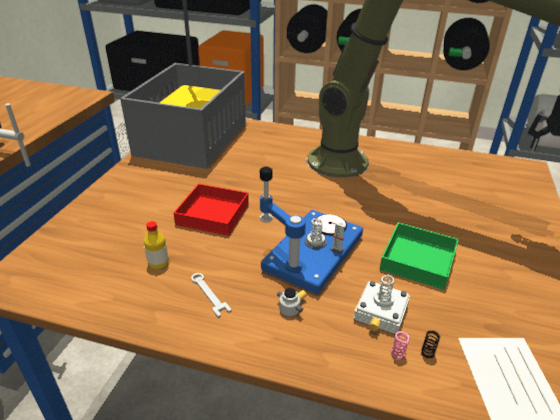

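View pics/side0.png

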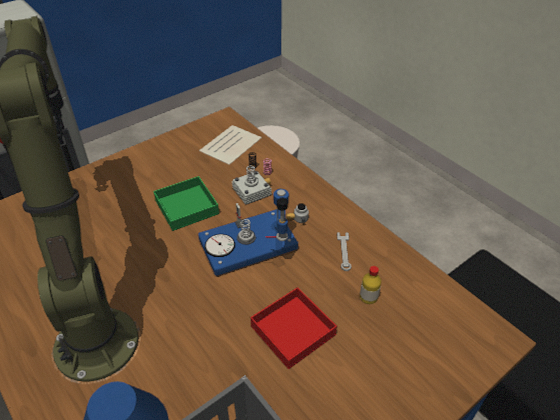

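The scene view shows the knob at (266,174), column top at (295,222), tested spring at (317,232), post at (339,235), red tray at (212,209) and green tray at (420,255). In the side view the spring is at (246,232), knob at (281,197), and column at (283,232).

```bash
cat > h.py <<'E'
from bench import *
import cv2,numpy as np
def plane(n,u,v,z):
    c=camera_params(n);K=c["intrinsics"];T=c["T"]
    r=T[:3,:3]@np.linalg.inv(K)@[u,v,1]; o=T[:3,3]
    return o+r*(z-o[2])/r[2]
def cloud(n,d):
    c=camera_params(n);K=c["intrinsics"];T=c["T"]
    v,u=np.indices(d.shape); P=np.stack([(u-K[0,2])/K[0,0]*d,(v-K[1,2])/K[1,1]*d,d],-1)
    return P@T[:3,:3].T+T[:3,3]
E
python3 - <<'E'
from h import *
np.set_printoptions(precision=1,suppress=True)
for n in("scene","side"):
    f=np.load(f"pics/{n}0.npz");p=f["p"].astype(int);d=f["d"];P=cloud(n,d)
    R,G,B=p[...,0],p[...,1],p[...,2];Z=P[...,2];X=P[...,0]
    ok=(d>0)&(X>350)&(X<1100)&(abs(P[...,1])<600)
    def rep(l,m):
        m=m&ok
        q=P[m]
        if len(q): print(n,l,len(q),np.median(q,0),q.min(0),q.max(0))
    rep("red tray rim",(R>120)&(G<50)&(B<50)&(Z>38)&(Z<50)&(P[...,1]<-50))
    rep("green rim",(G>90)&(R<60)&(B<100)&(Z>38)&(Z<50))
    blue=(B>100)&(R<70)&(B-R>60)
    m=blue&ok&(Z>33)&(Z<45); q=P[m][:,:2].astype(np.float32)
    print(n,"base",len(q),cv2.minAreaRect(q), "dir?")
    rep("bar",blue&(Z>150)&(Z<200))
    rep("knob",(Z>225)&(Z<285)&(R<70)&(B<70)&(P[...,1]<50)&(X>450))
    rep("coltop",(Z>187)&(Z<197)&(~blue)&(P[...,1]<120)&(X>500))
    y=(Z>100)&(Z<140)&(X>500)&(P[...,1]>-60)&(P[...,1]<150)&ok
    for a,b in list(zip(*np.where(y)))[::6]: print("  ",b,a,P[a,b],p[a,b],end=";")
    print()
E
python3 - <<'E'
import cv2,numpy as np
a=cv2.imread("pics/scene0.png")[150:300,240:390];b=cv2.imread("pics/side0.png")[170:290,190:340]
cv2.imwrite("pics/c1.png",np.hstack([cv2.resize(a,(400,400),interpolation=2),cv2.resize(b,(400,320),interpolation=2)] if 0 else [cv2.resize(a,(400,400),interpolation=2),cv2.copyMakeBorder(cv2.resize(b,(400,320),interpolation=2),0,80,0,0,0)]))
E
```

```text
scene red tray rim 227 [ 525.  -279.6   44. ] [ 360.1 -383.5   38.3] [ 534.  -213.5   49.3]
scene green rim 208 [546.7 301.2  42.8] [379.4 219.   38.4] [571.  406.9  49.5]
scene base 2082 ((539.98046875, 38.298095703125), (166.03187561035156, 273.416015625), 75.37960052490234) dir?
scene bar 255 [630.3 -22.4 179.5] [570.8 -97.8 150.2] [670.7  32.6 190.3]
scene knob 143 [585.  -85.2 261.1] [ 569.8 -101.1  237.8] [592.6 -72.6 272.5]
scene coltop 125 [641.2   1.2 190.8] [ 560.1 -100.8  187. ] [669.2  21.2 196.7]
   314 218 [522.2  28.2 110.9] [169 192 223];   313 219 [528.8  27.  111.9] [181 195 206];   314 220 [520.8  28.4 103.4] [ 96  99 102];   321 220 [522.6  47.4 108.9] [245 237 228];   312 222 [533.3  25.8 105.1] [177 178 171];   312 223 [535.9  26.5 103.8] [142 149 153];   318 223 [540.1  43.1 110.6] [232 230 221];   338 223 [546.5  95.7 127.2] [252 242 232];   318 224 [539.4  43.2 106.9] [175 173 163];   337 224 [544.3  93.2 121.8] [213 216 199];   315 225 [546.4  36.8 107.1] [116 115 109];   335 225 [543.3  88.2 116.8] [155 152 140];   341 225 [548.7 104.1 124.3] [233 235 222];
[... 1965 characters left out ...]
108.   187.3] [666.2  24.3 197. ]
   236 203 [550.  115.4 121.2] [159 146 130];   238 205 [547.2 100.2 125.5] [166 158 140];   239 207 [541.5  86.1 130.8] [172 167 153];   237 209 [545.  104.3 106.2] [44 49 48];   238 210 [545.9 100.2 104.4] [67 67 66];   240 211 [544.7  87.  110.8] [119  91  64];   240 213 [544.9  88.1 101. ] [118  93  75];   245 219 [536.8  49.  110. ] [143 153 161];   244 220 [531.1  46.3 111.3] [71 81 93];   247 221 [540.8  44.5 102.3] [107 114 129];   249 222 [542.   35.5 104.3] [113 118 122];   241 224 [518.1  44.6 103.2] [132 132 123];   244 225 [519.7  30.4 109.1] [129 132 136];   243 226 [518.9  35.1 101.4] [148 144 139];   266 236 [538.  -57.2 121.3] [139  53  72];
```

View pics/c1.png

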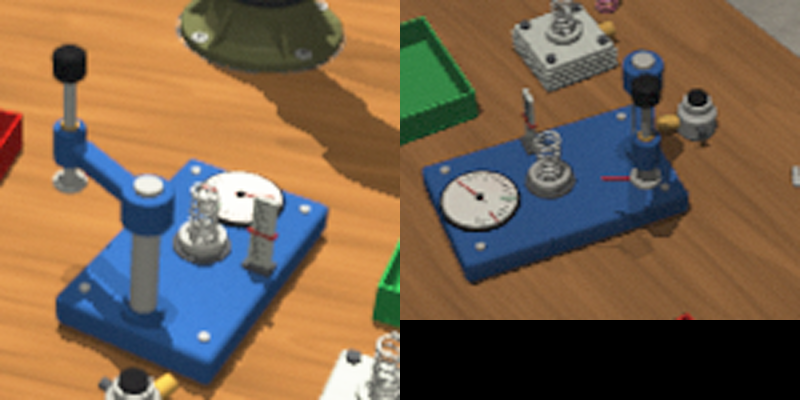

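The zoom confirms it: arm swung about 68° to the tester's −y side, column at ≈(644,8), seat at ≈(528,38), tester yaw ≈ −14.4°, knob at ≈(573,−89). The post edge computes to (542,88), against a measured (543,88). I'm moving above the knob.

```bash
P="python3 -m pendant"
python3 -m pendant '[[[8.5,-1.5,-1.4,-0.9,0],[8.5,-2.8,-2.7,-0.9,0],[8.5,-2.85,-2.7,-0.9,0],[8.5,-2.85,-2.7,-0.9,0],[8.5,-2.85,-2.7,-0.9,0]]]' >/dev/null
python3 -m pendant '[[[8.5,-2.85,-2.7,-0.9,0],[8.5,-2.85,-2.7,-0.9,0],[8.5,-2.85,-2.7,-0.9,0],[8.5,-2.85,-2.7,-0.9,0],[8.5,-2.85,-2.7,-0.9,0]]]' >/dev/null
python3 -m pendant '[[[8.5,-2.85,-2.7,0,0],[8.5,-2.85,-2.7,0,0],[8.5,-2.85,-2.7,0,0],[8.5,-2.85,-2.7,0,0],[8.5,-2.85,-2.7,0,0]]]' >/dev/null
python3 -m pendant '[[[8.5,-2.85,-2.7,0,0],[8.5,-2.85,-2.7,0,0],[8.5,-2.85,-2.7,0,0],[8.5,-2.85,-2.7,0,0],[8.5,-2.0,-1.9,0,0]]]'
python3 -m pendant '[[[8.5,0,0,0,-8.5],[8.5,0,0,0,-8.5],[8.5,0,0,0,-8.5],[8.5,0,0,0,-8.5],[8.5,0,0,0,-8.5]]]' >/dev/null
python3 -m pendant '[[[8.5,0,0,0,-8.5],[8.5,0,0,0,-8.5],[8.5,0,0,0,-8.5],[8.5,0,0,0,-3.4],[8.5,0,0,0,0]]]'
python3 - <<'E'
from h import *
s=observe();print(s["eef_pos"],s["tcp_rot"],s["joint_positions"].round(1))
p,d=grab_frame("wrist");cv2.imwrite("pics/w1.png",p[:,:,::-1]);np.savez("pics/w1.npz",p=p,d=d)
c=camera_params("wrist");print(c)
from scipy.spatial.transform import Rotation as Ro
R=Ro.from_euler("xyz",s["tcp_rot"],degrees=True).as_matrix()
K=c["intrinsics"];T=c["T_tool_cam"];v,u=np.indices(d.shape)
Q=np.stack([(u-K[0,2])/K[0,0]*d,(v-K[1,2])/K[1,1]*d,d],-1)@T[:3,:3].T+T[:3,3]
W=Q@R.T+s["eef_pos"]
m=(d>0)&(W[...,2]>264)&(W[...,2]<278)&(p.max(-1)<90)&(np.hypot(W[...,0]-573,W[...,1]+89)<40)
q=W[m];print(len(q),np.median(q,0),q.min(0),q.max(0),(q.min(0)+q.max(0))/2)
E
```

```text
time: 2.1
eef_pos: [560.0, -64.2, 321.0]
tcp_rot: [-179.9, 0.0, 160.2]
contact_force: [-0.2, -0.2, 0.0]
finger_gap: 85.0
grasp_force: 0.0
time: 3.1
eef_pos: [559.4, -61.2, 320.9]
tcp_rot: [180.0, -0.0, -128.3]
contact_force: [0.3, -0.9, 0.4]
finger_gap: 85.3
grasp_force: 0.0
[559.39995084 -61.17103598 320.89587769] [ 1.79961727e+02 -2.31029275e-02 -1.28295345e+02] [-24.9   6.2  31.3  88.6  -3.2  86.2 148.1]
{'intrinsics': array([[306.29402134,   0.        , 279.27789953],
       [  0.        , 306.29402134, 209.0183455 ],
       [  0.        ,   0.        ,   1.        ]]), 'T_tool_cam': array([[-9.69624408e-04, -9.61302640e-01, -2.75492820e-01,
         7.00563259e+01],
       [ 9.99999447e-01, -1.04444110e-03,  1.24867556e-04,
         4.21627025e-01],
       [-4.07771535e-04, -2.75492547e-01,  9.61303121e-01,
        -1.42336048e+02],
       [ 0.00000000e+00,  0.00000000e+00,  0.00000000e+00,
         1.00000000e+00]])}
1589 [572.7675901  -88.50564132 269.11797069] [ 558.34851971 -103.06306653  264.04438195] [589.92184878 -73.02883517 271.87393248] [574.13518425 -88.04595085 267.95915721]
```

View pics/w1.png

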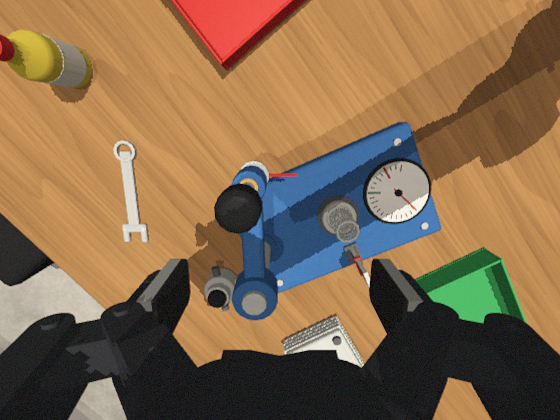

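The wrist view shows the knob under the camera at (238,208), and its measured top centre is (573.5,−88.5,270), as expected. Joint 7 is close to its limit, so I turn back by 30° and centre over the knob.

```bash
python3 -m pendant '[[[8.5,0,0,0,7.5],[8.5,0,0,0,7.5],[8.5,0,0,0,7.5],[8.5,0,0,0,7.5],[8.5,1.25,-0.9,0,0]]]' >/dev/null
python3 -m pendant '[[[8.5,1.25,-0.9,0,0],[8.5,0,0,0,0],[8.5,0,0,0,0]]]'
python3 -c "
from h import *
print(observe()['joint_positions'].round(1))"
```

```text
time: 3.95
eef_pos: [542.7, -88.1, 321.7]
tcp_rot: [180.0, 0.1, -158.3]
contact_force: [0.1, 0.4, -0.4]
finger_gap: 85.3
grasp_force: 0.0
[-25.3   4.3  34.   90.4  -2.4  86.1 120.5]
```

```bash
python3 -m pendant '[[[8.5,-1.45,-0.6,0,0],[8.5,-1.4,-0.6,0,0],[8.5,0,0,0,0],[8.5,0,0,0,0]]]'
```

```text
time: 4.35
eef_pos: [573.8, -87.5, 320.9]
tcp_rot: [180.0, -0.1, -158.3]
contact_force: [-1.2, 0.1, 0.1]
finger_gap: 84.9
grasp_force: 0.0
```

```bash
python3 -m pendant '[[[8.5,0,-0.1,2,0],[8.5,0,0,2,0],[8.5,0,0,2,0],[8.5,0,0,1.5,0],[8.5,0,0,0.6,0]]]'
python3 -m pendant '[[[3.0,0,0,0,0],[3.0,0,0,0,0],[3.0,0,0,0,0],[3.0,0,0,0,0],[2.5,0,0,0,0]]]' 40
python3 -m pendant '[[[2.0,0,0,0,0],[2.0,0,0,0,0],[2.0,0,0,0,0]]]'
```

```text
time: 4.85
eef_pos: [573.3, -88.4, 238.9]
tcp_rot: [179.9, -0.1, -158.3]
contact_force: [0.1, -1.3, -0.2]
finger_gap: 85.1
grasp_force: 0.0
time: 5.35
eef_pos: [575.0, -88.6, 241.2]
tcp_rot: [-180.0, 0.1, -158.3]
contact_force: [0.2, -0.2, 1.5]
finger_gap: 30.2
grasp_force: 39.7
time: 5.65
eef_pos: [574.9, -88.6, 240.7]
tcp_rot: [-180.0, 0.1, -158.3]
contact_force: [2.0, 0.6, 1.9]
finger_gap: 29.9
grasp_force: 39.7
```

```bash
python3 -m pendant '[[[2.0,0.2,0.36,0,2],[2.0,0.42,0.73,0,4],[2.0,0.42,0.73,0,4],[2.0,0.42,0.73,0,4],[2.0,0.42,0.73,0,4]]]'
python3 -m pendant '[[[2.0,0.42,0.73,0,4],[2.0,0.42,0.73,0,4],[2.0,0.42,0.73,0,4],[2.0,0.42,0.73,0,4],[2.0,0.42,0.73,0,4]]]'
python3 -c "
from h import *
p=observe()['eef_pos'];d=p[:2]-[644.5,8];print(np.hypot(*d),np.degrees(np.arctan2(*d[::-1]))%360-165.6)"
```

```text
time: 6.15
eef_pos: [548.5, -61.5, 240.6]
tcp_rot: [-180.0, 0.1, -176.4]
contact_force: [3.1, 1.3, 1.6]
finger_gap: 30.2
grasp_force: 39.7
time: 6.65
eef_pos: [530.8, -23.7, 240.8]
tcp_rot: [180.0, 0.2, 163.6]
contact_force: [3.7, -0.0, 1.1]
finger_gap: 30.4
grasp_force: 39.7
118.05109181444955 29.99681605304204
```

```bash
python3 -m pendant '[[[2.0,0.42,0.73,0,4],[2.0,0.42,0.73,0,4],[2.0,0.42,0.73,0,4],[2.0,0.42,0.73,0,4],[2.0,0.42,0.73,0,4]]]'
python3 -m pendant '[[[2.0,0.42,0.73,0,4],[2.0,0.21,0.36,0,2],[2.0,0,0,0,0],[2.0,0,0,0,0]]]'
python3 -c "
from h import *
p=observe()['eef_pos'];d=p[:2]-[644.5,8];print(np.hypot(*d),np.degrees(np.arctan2(*d[::-1]))%360-165.6)"
```

```text
time: 7.15
eef_pos: [526.9, 17.7, 240.9]
tcp_rot: [179.9, 0.2, 143.6]
contact_force: [4.8, -0.7, 1.5]
finger_gap: 30.2
grasp_force: 39.8
time: 7.55
eef_pos: [528.6, 30.2, 240.8]
tcp_rot: [179.9, 0.1, 137.8]
contact_force: [5.0, 0.7, 1.7]
finger_gap: 30.3
grasp_force: 39.8
118.00037294275009 3.5379910044018175
```

```bash
python3 -m pendant '[[[2.0,0.05,0.23,0,1],[2.0,0.05,0.23,0,1],[2.0,0,0,0,0],[2.0,0,0,0,0]]]'
python3 -m pendant '[[[2.0,0.1,0.18,0,1],[2.0,0,0,0,0],[2.0,0,0,0,0]]]'
python3 -m pendant '[[[2.0,0.1,0.18,0,1],[2.0,0,0,0,0],[2.0,0,0,0,0]]]'
```

```text
time: 7.95
eef_pos: [529.6, 34.5, 240.1]
tcp_rot: [-180.0, -0.1, 135.7]
contact_force: [2.1, 1.6, 1.4]
finger_gap: 30.2
grasp_force: 39.7
time: 8.25
eef_pos: [530.1, 36.5, 240.1]
tcp_rot: [-180.0, -0.0, 134.7]
contact_force: [0.5, 1.5, 1.0]
finger_gap: 30.0
grasp_force: 39.7
time: 8.55
eef_pos: [530.6, 38.5, 240.1]
tcp_rot: [-180.0, -0.1, 133.7]
contact_force: [-1.6, 0.8, 1.4]
finger_gap: 30.2
grasp_force: 39.7
```

```bash
python3 -m pendant '[[[2.0,0.2,0.09,0,0],[2.0,0,0,0,0],[2.0,0,0,0,0]]]'
python3 -m pendant '[[[2.0,0.14,0.14,0,0],[2.0,0,0,0,0],[2.0,0,0,0,0]]]'
python3 - <<'E'
from h import *
for n in("side","scene"):
    p,d=grab_frame(n);cv2.imwrite(f"pics/{n}1.png",p[:,:,::-1])
a=cv2.imread("pics/scene1.png")[150:300,240:390];b=cv2.imread("pics/side1.png")[150:300,170:320]
cv2.imwrite("pics/c2.png",np.hstack([cv2.resize(i,(400,400),interpolation=2) for i in(a,b)]))
E
```

```text
time: 8.85
eef_pos: [530.6, 38.7, 240.4]
tcp_rot: [-180.0, 0.1, 133.6]
contact_force: [1.2, -4.3, 2.1]
finger_gap: 30.3
grasp_force: 39.8
time: 9.15
eef_pos: [530.6, 38.7, 240.4]
tcp_rot: [-179.9, 0.2, 133.5]
contact_force: [0.7, -7.2, 2.1]
finger_gap: 30.3
grasp_force: 39.9
```

View pics/c2.png

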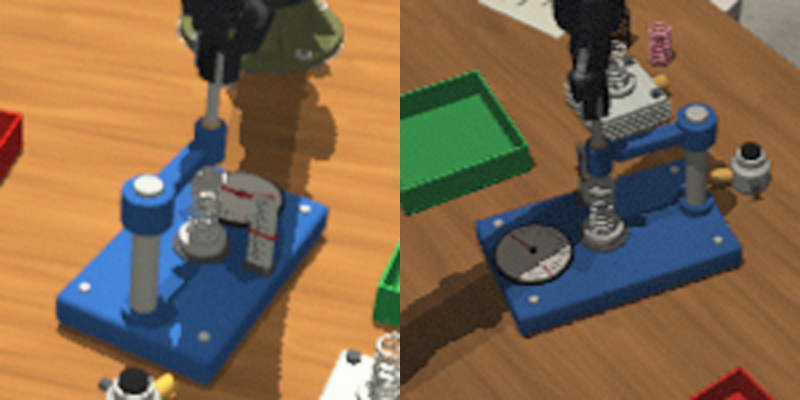

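The arm is over the spring and against its stop: the reaction is −7 N in y with no further motion. I'm easing off the side push and pressing in steps.

```bash
python3 -m pendant '[[[2.0,-0.1,-0.1,0,0],[2.0,0,0,0,0],[2.0,0,0,0,0]]]' 60
python3 -m pendant '[[[2.0,0,0,0.15,0],[2.0,0,0,0.15,0],[2.0,0,0,0.15,0],[2.0,0,0,0.15,0],[2.0,0,0,0,0]]]'
python3 -m pendant '[[[2.0,0,0,0.25,0],[2.0,0,0,0.25,0],[2.0,0,0,0.25,0],[2.0,0,0,0.25,0],[2.0,0,0,0.25,0]]]'
python3 -m pendant '[[[2.0,0,0,0.15,0],[2.0,0,0,0,0],[2.0,0,0,0,0]]]'
python3 - <<'E'
from h import *
print([observe()['contact_force'][2] for i in range(3)])
p,d=grab_frame("wrist");cv2.imwrite("pics/w2.png",p[:,:,::-1])
E
```

```text
time: 9.55
eef_pos: [530.6, 38.7, 240.4]
tcp_rot: [-179.9, 0.1, 133.6]
contact_force: [0.6, -5.9, 1.4]
finger_gap: 29.8
grasp_force: 62.1
time: 10.05
eef_pos: [530.6, 38.7, 234.4]
tcp_rot: [-179.9, 0.1, 133.6]
contact_force: [0.8, -6.8, 1.8]
finger_gap: 29.9
grasp_force: 62.1
time: 10.55
eef_pos: [530.6, 38.6, 222.7]
tcp_rot: [-180.0, 0.1, 133.6]
contact_force: [-0.8, -6.0, 5.9]
finger_gap: 29.8
grasp_force: 62.7
time: 10.85
eef_pos: [530.6, 38.7, 221.4]
tcp_rot: [-180.0, 0.1, 133.6]
contact_force: [-0.7, -7.2, 6.7]
finger_gap: 29.6
grasp_force: 62.6
[np.float64(6.689294050838241), np.float64(6.689294050838241), np.float64(6.689294050838241)]
```

View pics/w2.png

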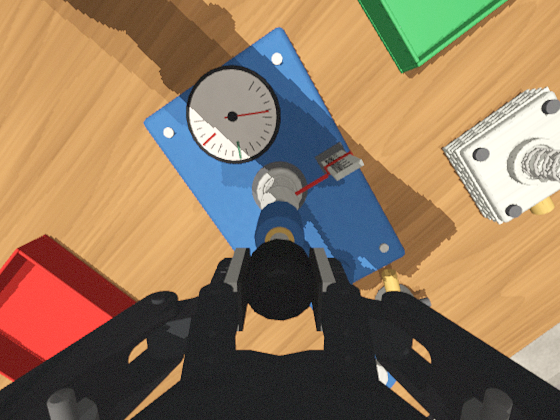

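The wrist view shows the dial clearly: centre (233,117), needle tip (272,110), green line (240,150), red line (209,139). The load is about 4.3 N. Stiffness is about 0.39 N/mm including the seat, so roughly 20 mm remain. I'm pressing 15 mm, then re-reading.

```bash
python3 -m pendant '[[[2.0,0,0,0.2,0],[2.0,0,0,0.2,0],[2.0,0,0,0.2,0],[2.0,0,0,0.2,0],[2.0,0,0,0.2,0]]]'
python3 -m pendant '[[[2.0,0,0,0.2,0],[2.0,0,0,0.2,0],[2.0,0,0,0.1,0],[2.0,0,0,0,0],[2.0,0,0,0,0]]]'
cat > dial.py <<'E'
from h import *
import sys
s=observe();p,d=grab_frame("wrist");q=p.astype(int)
R,G,B=q[...,0],q[...,1],q[...,2]
# find dial: dark ring ellipse around; use green mark and red pixels in window
w=np.s_[10:220,130:340]
v,u=np.indices(R.shape)
g=(G-R>30)&(G-B>10)&(abs(u-233)<55)&(abs(v-120)<60)
r=(R-G>60)&(R-B>60)&(abs(u-233)<50)&(abs(v-120)<55)
n,l,st,ce=cv2.connectedComponentsWithStats(r.astype(np.uint8),connectivity=8)
print(s["eef_pos"].round(1),s["contact_force"].round(1),"green",u[g].mean() if g.any() else 0,v[g].mean() if g.any() else 0)
for i in range(1,n):
    if st[i,4]>3: print(st[i],ce[i].round(1))
cv2.imwrite(sys.argv[1],cv2.resize(p[20:240,150:400,::-1],(750,660)[:2] if 0 else (680,598),interpolation=cv2.INTER_CUBIC))
E
python3 dial.py pics/w3.png
```

```text
time: 11.4
eef_pos: [530.6, 38.7, 212.1]
tcp_rot: [-180.0, 0.1, 133.6]
contact_force: [-2.7, -6.5, 11.0]
finger_gap: 29.4
grasp_force: 63.1
time: 11.9
eef_pos: [530.7, 38.7, 207.5]
tcp_rot: [-180.0, 0.1, 133.6]
contact_force: [-3.8, -6.0, 12.3]
finger_gap: 29.5
grasp_force: 63.3
[530.7  38.7 207.5] [-3.8 -6.  12.3] green 236.70833333333334 151.04166666666666
[234 120  23  26  50] [244.8 133. ]
[199 133  14  14  42] [205.8 139.4]
```

View pics/w3.png

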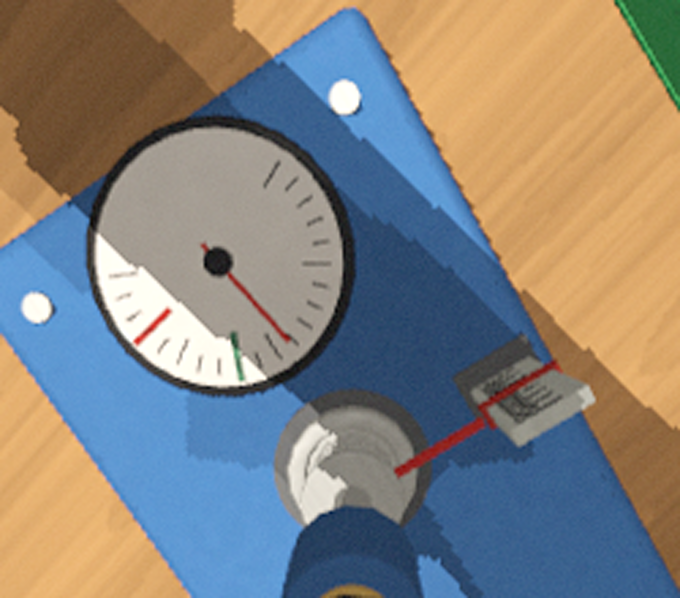

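The zoom shows the needle tip at (290,341) about the centre (217,261), against green at (238,357), so the load is about 9.4 N. About 7 mm more is needed.

```bash
python3 -m pendant '[[[2.0,0,0,0.2,0],[2.0,0,0,0.2,0],[2.0,0,0,0.15,0],[2.0,0,0,0.15,0],[2.0,0,0,0,0]]]'
python3 -m pendant '[[[2.0,0,0,0,0],[2.0,0,0,0,0]]]'
python3 dial.py pics/w4.png
python3 - <<'E'
from h import *
p,d=grab_frame("side");cv2.imwrite("pics/side2.png",p[:,:,::-1]);b=p[150:300,170:320,::-1]
q,d=grab_frame("scene");a=q[195:265,295:365,::-1]
w=cv2.resize(cv2.imread("pics/w4.png"),(500,440))
c=np.zeros((600,800,3),np.uint8);c[:440,:500]=w;c[:300,500:]=cv2.resize(b,(300,300),interpolation=2);c[300:,500:]=cv2.resize(a,(300,300),interpolation=2);cv2.imwrite("pics/c4.png",c)
E
```

```text
time: 12.45
eef_pos: [530.7, 38.7, 200.8]
tcp_rot: [-180.0, 0.1, 133.6]
contact_force: [-3.7, -5.9, 15.3]
finger_gap: 29.6
grasp_force: 63.6
time: 12.65
eef_pos: [530.7, 38.7, 201.0]
tcp_rot: [180.0, 0.1, 133.6]
contact_force: [-4.4, -7.0, 16.1]
finger_gap: 29.2
grasp_force: 63.6
[530.7  38.7 201. ] [-4.4 -7.  16.1] green 236.03571428571428 152.28571428571428
[226 108   2   3   5] [226.4 109.2]
[230 122  11  32  53] [235.1 137.4]
[197 134  14  13  40] [203.7 140.2]
```

View pics/c4.png

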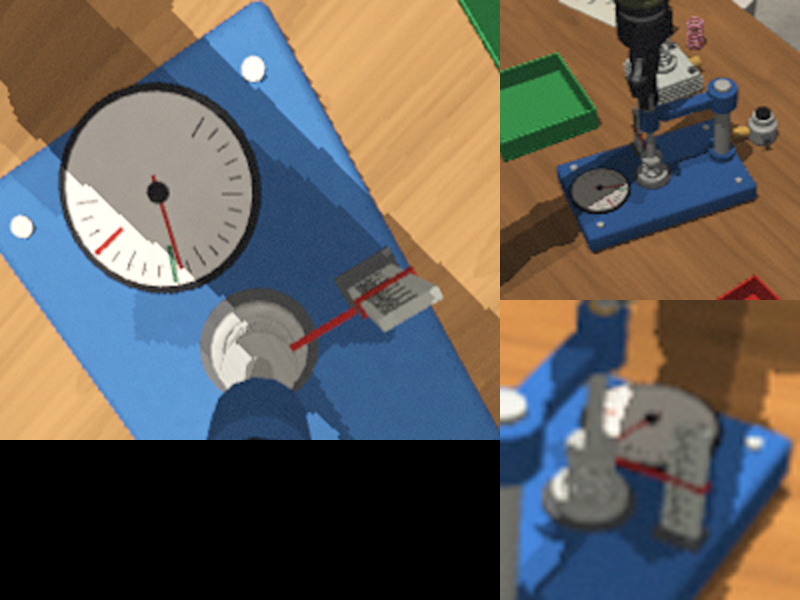

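Needle tip (182,268) is about 5° short of the green line (174,264) about the centre (157,192), so the load is about 11.6 N. I'm adding a touch, holding, and comparing pointer and mark heights with the depth data.

```bash
python3 -m pendant '[[[2.0,0,0,0.06,0],[2.0,0,0,0,0],[2.0,0,0,0,0],[2.0,0,0,0,0],[2.0,0,0,0,0]]]' >/dev/null
python3 -m pendant '[[[2.0,0,0,0,0],[2.0,0,0,0,0],[2.0,0,0,0,0],[2.0,0,0,0,0],[2.0,0,0,0,0]]]' >/dev/null
python3 -m pendant '[[[2.0,0,0,0,0],[2.0,0,0,0,0],[2.0,0,0,0,0],[2.0,0,0,0,0],[2.0,0,0,0,0]]]'
python3 - <<'E'
from h import *
from scipy.spatial.transform import Rotation as Ro
np.set_printoptions(precision=1,suppress=True)
c=camera_params("wrist");K=c["intrinsics"];T=c["T_tool_cam"]
L=[]
for i in range(3):
    s=observe();p,d=grab_frame("wrist");R=Ro.from_euler("xyz",s["tcp_rot"],degrees=True).as_matrix()
    v,u=np.indices(d.shape)
    Q=np.stack([(u-K[0,2])/K[0,0]*d,(v-K[1,2])/K[1,1]*d,d],-1)@T[:3,:3].T+T[:3,3]
    W=Q@R.T+s["eef_pos"]; q=p.astype(int)
    m=(d>0)&(q[...,0]-q[...,1]>50)&(q[...,0]-q[...,2]>50)&(u>280)&(u<375)&(v>140)&(v<210)
    e=np.array([np.sin(np.radians(14.4)),np.cos(np.radians(14.4))])
    t=(W[m][:,:2]-[530.6,38.7])@e; L.append(np.c_[t,W[m][:,2],u[m],v[m]])
L=np.vstack(L)
for a in range(10,80,5):
    k=(L[:,0]>=a)&(L[:,0]<a+5)
    if k.any(): print(a,k.sum(),np.median(L[k],0),L[k][:,1].std())
print(s["eef_pos"],s["contact_force"])
E
python3 dial.py pics/w5.png
```

```text
time: 14.3
eef_pos: [530.7, 38.7, 200.4]
tcp_rot: [180.0, 0.1, 133.6]
contact_force: [-4.0, -5.5, 15.6]
finger_gap: 29.8
grasp_force: 63.6
10 3 [ 14.5  47.8 295.  192. ] 1.6024455220609524
15 42 [ 18.2  81.1 297.  193. ] 0.8346874996018954
20 69 [ 22.7  80.8 301.  190. ] 9.542956465124288
25 69 [ 27.4  80.9 306.  187. ] 10.801917802503983
30 63 [ 32.6  80.9 311.  184. ] 8.725247166601935
35 63 [ 37.6  80.8 316.  181. ] 8.867328404016376
40 63 [ 42.8  81.2 321.  178. ] 8.8842629872148
45 57 [ 47.5  81.2 326.  176. ] 8.491683483630437
50 92 [ 51.1  84.5 330.  171. ] 7.361000989107414
55 53 [ 57.2  84.2 335.  166. ] 4.164082359588031
60 53 [ 62.4  84.4 340.  163. ] 3.992641070291196
65 55 [ 67.4  84.4 345.  160. ] 4.708593818137372
70 44 [ 72.8  84.5 351.  157. ] 3.2109525438516657
75 37 [ 76.6  84.5 356.  155. ] 0.7089071850856471
[530.7  38.7 200.4] [-5.4 -5.5 16.6]
[530.7  38.7 200.4] [-5.5 -6.3 15. ] green 235.95454545454547 153.45454545454547
[226 108   2   3   5] [226.6 108.8]
[230 122  10  33  54] [234.3 138.1]
[197 134  14  13  38] [203.8 140.2]
```

At 12 N the pointer is at 81.0 mm and the mark at 84.4 mm by depth (given as 83.6), so the pointer is about 3.5 mm below and the spring is weak: red tray. It has been held about 2 s at roughly 11.9 N. I'm releasing it and swinging the arm back.

```bash
python3 -m pendant '[[[2.0,0,0,-0.5,0],[2.0,0,0,-0.8,0],[2.0,0,0,-0.8,0],[2.0,0,0,-0.7,0],[2.0,0,0,-0.6,0]]]' 
python3 -m pendant '[[[2.0,0,0,-0.4,0],[2.0,0,0,-0.15,0],[2.0,0,0,0,0]]]' 
python3 -m pendant '[[[2.0,-0.33,-0.45,0,-2],[2.0,-0.47,-0.7,0,-4],[2.0,-0.47,-0.7,0,-4],[2.0,-0.47,-0.7,0,-4],[2.0,-0.47,-0.7,0,-4]]]'
python3 -m pendant '[[[2.0,-0.47,-0.7,0,-4],[2.0,-0.47,-0.7,0,-4],[2.0,-0.47,-0.7,0,-4],[2.0,-0.47,-0.7,0,-4],[2.0,-0.47,-0.7,0,-4]]]'
python3 -m pendant '[[[2.0,-0.47,-0.7,0,-4],[2.0,-0.47,-0.7,0,-4],[2.0,-0.47,-0.7,0,-4],[2.0,-0.47,-0.7,0,-4],[2.0,-0.47,-0.7,0,-4]]]'
python3 -m pendant '[[[2.0,0,0,0,0],[2.0,0,0,0,0]]]'
```

```text
time: 15.0
eef_pos: [530.6, 38.7, 232.7]
tcp_rot: [-180.0, 0.1, 133.6]
contact_force: [1.1, -6.0, 2.4]
finger_gap: 29.6
grasp_force: 62.1
time: 15.3
eef_pos: [530.6, 38.7, 237.7]
tcp_rot: [-179.9, 0.1, 133.6]
contact_force: [1.1, -6.5, 1.5]
finger_gap: 29.4
grasp_force: 62.1
time: 15.8
eef_pos: [526.7, 2.0, 237.4]
tcp_rot: [179.9, -0.0, 151.8]
contact_force: [0.7, -1.0, 2.6]
finger_gap: 29.5
grasp_force: 61.9
time: 16.3
eef_pos: [536.1, -38.9, 237.1]
tcp_rot: [179.9, -0.1, 171.8]
contact_force: [-1.3, -1.1, 3.0]
finger_gap: 29.6
grasp_force: 61.9
time: 16.8
eef_pos: [559.0, -74.2, 236.9]
tcp_rot: [179.9, -0.1, -168.2]
contact_force: [-2.6, -1.0, 2.7]
finger_gap: 29.6
grasp_force: 62.0
time: 17.0
eef_pos: [559.1, -74.3, 236.9]
tcp_rot: [-180.0, -0.1, -168.4]
contact_force: [-1.9, -2.7, 1.5]
finger_gap: 29.7
grasp_force: 62.0
```

```bash
python3 -m pendant '[[[8.5,0,0,0,0],[8.5,0,0,0,0],[8.5,0,0,0,0],[8.5,0,0,-1.0,0],[8.5,0,0,-2.5,0]]]'
python3 -m pendant '[[[8.5,0,0,-2.5,0],[8.5,0,0,-1.0,0],[6,0.1,2.5,0,0],[4.8,0.1,3,0,0],[4.8,0.1,3,0,0]]]'
python3 -m pendant '[[[4.8,0.1,2.5,0,0],[4.8,0.1,0.64,0,0],[4.8,0,0,0,8.5],[4.8,0,0,0,8.5],[4.8,0,0,0,8.5]]]'
python3 -m pendant '[[[4.8,0,0,0,8.5],[4.8,0,0,0,8.5],[4.8,0,0,0,8.5],[4.8,0,0,0,8.5],[4.8,0,0,0,0]]]'
python3 - <<'E'
from h import *
from scipy.spatial.transform import Rotation as Ro
np.set_printoptions(precision=1,suppress=True)
c=camera_params("wrist");K=c["intrinsics"];T=c["T_tool_cam"]
s=observe();p,d=grab_frame("wrist");R=Ro.from_euler("xyz",s["tcp_rot"],degrees=True).as_matrix()
cv2.imwrite("pics/w6.png",p[:,:,::-1])
v,u=np.indices(d.shape)
W=(np.stack([(u-K[0,2])/K[0,0]*d,(v-K[1,2])/K[1,1]*d,d],-1)@T[:3,:3].T+T[:3,3])@R.T+s["eef_pos"]
m=(d>0)&(W[...,2]>104)&(W[...,2]<117)&(np.hypot(W[...,0]-530,W[...,1]-38.7)<28)
q=W[m];print(len(q),(q.min(0)+q.max(0))/2,q.min(0),q.max(0));print(s["eef_pos"],s["tcp_rot"],s["joint_positions"])
sc,dd=grab_frame("scene");cv2.imwrite("pics/scene3.png",sc[:,:,::-1])
E
```

```text
time: 17.5
eef_pos: [558.6, -73.2, 271.1]
tcp_rot: [179.9, -0.2, -168.3]
contact_force: [0.0, -0.7, -0.5]
finger_gap: 85.2
grasp_force: 0.0
time: 18.0
eef_pos: [539.2, 9.5, 307.2]
tcp_rot: [180.0, 0.0, -168.4]
contact_force: [0.8, 0.1, -0.8]
finger_gap: 47.9
grasp_force: 0.0
time: 18.5
eef_pos: [531.4, 37.7, 307.2]
tcp_rot: [-180.0, 0.0, 165.8]
contact_force: [-0.0, -0.4, -0.1]
finger_gap: 47.4
grasp_force: 0.0
time: 19.0
eef_pos: [531.4, 37.7, 307.2]
tcp_rot: [-180.0, 0.0, 132.1]
contact_force: [0.0, 0.5, 0.7]
finger_gap: 47.7
grasp_force: 0.0
223 [530.6  38.2 108.4] [515.9  24.  104.5] [545.4  52.4 112.2]
[531.4  37.7 307.2] [-180.     0.   132.1] [-35.9   2.   30.   93.9  -1.   84.4  36.2]
```

View pics/w6.png

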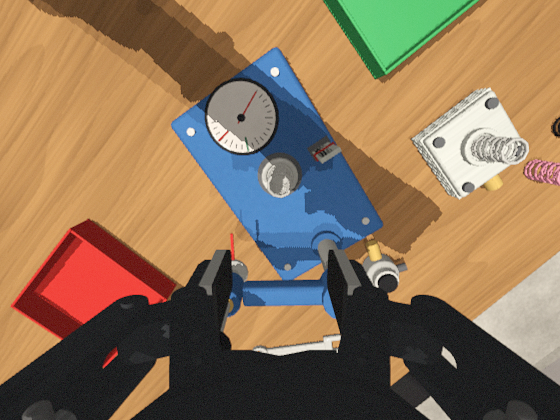

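The spring is at (530.6,38.2), with the TCP right above it and the press arm clear to the side. I'm descending to grip it.

```bash
python3 -m pendant '[[[4.8,0.05,0,4,0],[4.8,0,0,4,0],[4.8,0,0,4,0],[4.8,0,0,4,0],[4.8,0,0,3.5,0]]]'
python3 -m pendant '[[[4.8,0,0,2,0],[4.8,0,0,1.2,0],[4.8,0,0,0,0],[4.8,0,0,0,0]]]'
python3 -m pendant '[[[2.6,0,0,0,0],[2.6,0,0,0,0],[2.6,0,0,0,0],[2.6,0,0,0,0],[2.6,0,0,0,0]]]' 20
python3 -m pendant '[[[2.6,0,0,-0.5,0],[2.6,0,0,-1,0],[2.6,0,0,-1.5,0],[2.6,0,0,0,0]]]'
```

```text
time: 19.6
eef_pos: [530.4, 38.9, 110.4]
tcp_rot: [-180.0, -0.0, 132.4]
contact_force: [0.9, 1.1, -0.3]
finger_gap: 47.7
grasp_force: 0.0
time: 20.0
eef_pos: [531.8, 39.3, 81.2]
tcp_rot: [179.9, 0.1, 132.2]
contact_force: [0.6, -0.0, -0.2]
finger_gap: 47.8
grasp_force: 0.0
time: 20.5
eef_pos: [531.4, 39.5, 80.7]
tcp_rot: [179.9, 0.0, 132.2]
contact_force: [0.7, 0.2, 1.7]
finger_gap: 29.4
grasp_force: 22.1
time: 20.9
eef_pos: [532.8, 39.6, 113.0]
tcp_rot: [179.8, 0.1, 132.2]
contact_force: [-0.4, -0.3, 0.1]
finger_gap: 29.0
grasp_force: 22.3
```

```bash
python3 -m pendant '[[[2.6,0,0,-2.5,0],[2.6,0,0,-4.5,0],[2.6,0,0,-5,0],[2.6,0,0,-5,0],[2.6,0,0,-3,0]]]'
python3 -m pendant '[[[2.6,-0.9,-1.4,0,0],[2.6,-1.8,-2.7,0,0],[2.6,-2.16,-3.25,0,0],[2.6,-2.16,-3.25,0,0],[2.6,-2.16,-3.25,0,0]]]'
python3 -m pendant '[[[2.6,-2.16,-3.25,0,0],[2.6,-2.16,-3.25,0,0],[2.6,-2.16,-3.25,0,0],[2.6,-2.0,-3.0,0,0],[2.6,-1.75,-2.65,0,0]]]'
python3 -m pendant '[[[2.6,0,0,0,0],[2.6,0,0,0,0],[2.6,0,0,0,0]]]'
```

```text
time: 21.4
eef_pos: [531.9, 39.3, 314.9]
tcp_rot: [179.7, 0.1, 132.2]
contact_force: [0.2, 0.8, -0.4]
finger_gap: 29.7
grasp_force: 22.2
time: 21.9
eef_pos: [488.6, -123.5, 309.3]
tcp_rot: [-180.0, -0.1, 132.2]
contact_force: [0.9, -0.4, -1.0]
finger_gap: 29.3
grasp_force: 22.3
time: 22.4
eef_pos: [442.7, -303.1, 309.5]
tcp_rot: [-180.0, -0.0, 132.1]
contact_force: [0.7, 0.3, -1.5]
finger_gap: 29.3
grasp_force: 22.3
time: 22.7
eef_pos: [444.8, -299.6, 309.5]
tcp_rot: [180.0, -0.1, 132.3]
contact_force: [-0.1, -0.0, 0.2]
finger_gap: 29.5
grasp_force: 22.3
```

```bash
python3 -m pendant '[[[2.6,0,0,3,0],[2.6,0,0,4,0],[2.6,0,0,4,0],[2.6,0,0,4,0],[2.6,0,0,4,0]]]'
python3 -m pendant '[[[2.6,0,0,3.5,0],[2.6,0,0,2.5,0],[2.6,0,0,1.4,0],[2.6,0,0,0.5,0],[2.6,0,0,0,0]]]'
python3 -m pendant '[[[2.6,0,0,0.2,0],[2.6,0,0,0.1,0],[2.6,0,0,0,0]]]'
python3 -m pendant '[[[3.6,0,0,0,0],[5.2,0,0,0,0],[5.2,0,0,0,0],[5.2,0,0,0,0]]]'
python3 -m pendant '[[[5.2,0,0,-1,0],[5.2,0,0,-3,0],[5.2,0,0,-4,0],[5.2,0,0,-5,0],[5.2,0,0,-5,0]]]'
python3 -m pendant '[[[5.2,0,0,-5,0],[5.2,0,0,-3,0],[5.2,0,0,0,0],[5.2,0,0,0,0]]]'
python3 - <<'E'
from h import *
np.set_printoptions(precision=1,suppress=True)
p,d=grab_frame("scene");a=p[:,:,::-1]
q,e=grab_frame("side");b=q[250:400,220:370,::-1]
cv2.imwrite("pics/fin.png",np.hstack([cv2.resize(a[130:350,150:460],(500,355),interpolation=2),cv2.resize(b,(300,355),interpolation=2)]))
E
```

```text
time: 23.2
eef_pos: [445.4, -298.8, 118.5]
tcp_rot: [179.9, -0.0, 132.4]
contact_force: [0.6, 0.4, -0.8]
finger_gap: 29.7
grasp_force: 22.3
time: 23.7
eef_pos: [445.0, -300.4, 41.3]
tcp_rot: [180.0, -0.0, 132.3]
contact_force: [-0.3, 0.2, -0.1]
finger_gap: 29.2
grasp_force: 22.3
time: 24.0
eef_pos: [445.2, -301.0, 39.0]
tcp_rot: [179.9, 0.1, 132.2]
contact_force: [-0.0, -0.1, 0.4]
finger_gap: 29.4
grasp_force: 22.3
time: 24.4
eef_pos: [444.7, -300.9, 38.3]
tcp_rot: [180.0, 0.0, 132.2]
contact_force: [-0.7, 0.5, 0.2]
finger_gap: 52.0
grasp_force: 0.0
time: 24.9
eef_pos: [443.9, -301.0, 220.4]
tcp_rot: [-180.0, -0.0, 132.1]
contact_force: [1.6, 0.3, 0.6]
finger_gap: 51.3
grasp_force: 0.0
time: 25.3
eef_pos: [444.6, -301.1, 298.9]
tcp_rot: [179.9, 0.1, 132.2]
contact_force: [0.1, 1.2, -0.9]
finger_gap: 51.7
grasp_force: 0.0
```

View pics/fin.png

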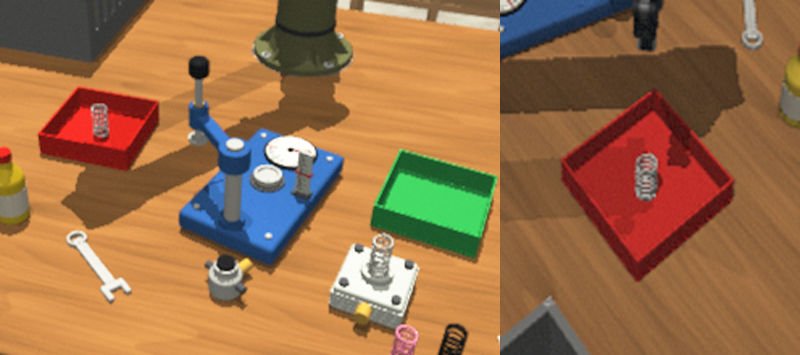

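The spring stands in the middle of the red tray, at (100,120) in the left crop. The spare is still in the valve head and everything else looks undisturbed.

```bash
python3 -c "
from bench import *
print(finish_job())"
```

```text
the job is handed in; nothing more can be done
None
```

I tested the spring at about 12 N for roughly 2 s; the pointer sank about 3.5 mm below the mark, so it is weak. I put it in the red tray, left everything else where it was except the press arm, which I swung aside again, and handed the job in.

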